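# Load a backplate into a welding fixture and set its latch rod to the middle click

## Task

Get the welding fixture ready for tacking: pull its black-handled push-pull rod fully out, and put the square-tube offcut that was left on the bed into the scrap tray. Then, with the rod still fully out, lower the backplate gently over the two locating pins until it rests flush on the bed (either way round). Finally push the rod in to its middle click, not all the way, so that its tongue covers just the edge of the plate, and leave the hammer, tin and wrench alone.

Things in the scene. Friction and masses are not known exactly. Their poses are not given: they have to be found in the camera images.
- fixture: Fixed steel welding fixture. Origin: centre of the bed's underside, on the table. Bed 180 (its x) by 140 (its y) by 30 mm high. A grey guide block for the rod stands at y = 80 to 120 mm, x within 36 mm, top 76 mm above the table. The rod slides along the fixture's y axis.
- bed (a point): Centre of the bed's upper face, 30 mm above the table; axes as the fixture's. Two locating pins stand on the bed at x = -60 and +60 mm, y = 0: 16 mm diameter, 26 mm tall, the top 10 mm tapering to 8 mm.
- rod (a joint): Push-pull rod: travel in m along the fixture's +y. 0 fully in, 0.025 middle click, 0.050 fully out; hard stops at both ends. Sprung detents draw it into the nearest of these: about 12 N moves it out of a click; ridges between clicks at 0.0125 and 0.0375. Starts fully in or at the middle.
- rod_grip (a point): Centre of the top of the rod's black handle, an upright paddle 60 mm wide (fixture x), 14 mm thick (fixture y), 30 to 102 mm above the table; axes as the fixture's. It is at fixture x = 0, y = 172 mm + travel. The 14 mm rod (axis 49 mm above the table) joins it on the bed side: pinch near the top, across the thickness. Fully in, 45 mm is free between paddle and guide block.
- tongue (a point): Middle of the tip of the flat steel tongue on the rod's inner end, at its underside, 41 mm above the table (3 mm above a seated plate). The tongue is 40 mm wide (fixture x), 10 mm thick; the tip is at fixture y = 14 mm + travel. Only fully out does it clear the 120 mm wide plate (by 4 mm).
- backplate: Loose aluminium backplate lying flat on the table, about 0.55 kg. Origin: centre of its underside. 160 (its x) by 120 (its y) by 8 mm, with two 19 mm round through holes at x = -60 and +60 mm, y = 0. A solid upright fin for gripping stands on its middle: 70 mm long (its x), 12 mm thick (its y), top 64 mm above the underside. The same when turned half round.
- offcut: Loose piece of steel square tube, 90 mm long (its x), 26 by 26 mm, about 0.19 kg, lying on the fixture's bed on the side away from the rod's handle (fixture y about -35 mm). Origin: centre of its underside.
- scrap_tray: Fixed grey open tray, 120 (its x) by 150 (its y) by 45 mm high, walls 4 mm, floor 4 mm. Origin: centre of its underside, on the table.
- hammer: Bystander: hammer 270 mm long lying across the far side of the table, beyond the fixture. Leave it where it is. Origin about its middle, on the table.
- tin: Bystander: closed grey tin, 70 mm diameter, 110 mm high, standing upright. Leave it. Origin: centre of its underside.
- wrench: Bystander: wrench 180 mm long lying on the table to the left of the fixture. Leave it. Origin about its middle, on the table.

How it is judged:
By the outcome, as a careful person would: the job done as asked, in the order asked, and still so for the second after the job is handed in, with the robot touching nothing.
It also fails if it takes over 72 s, if anything falls off the work surface, if the arm or the gripper's body presses on something with over 40 N, if the wrist force passes 120 N, or if a joint passes its speed limit or range.

## Robot

A 6-joint arm with a two-finger parallel gripper is mounted at the origin on the work surface. World frame = base frame: x ahead of the robot, y to its left, z up, the work surface at z = 0. Lengths are in mm, angles in degrees, forces in N, time in s.
With the tool pointing down it reaches from about 325 to 900 mm from the base axis. Payload 6.1 kg.
Tool frame: the origin (TCP) lies between the finger pads; the fingertips stand 8 mm ahead of it and the grasp point (between the pads) lies 11 mm behind it; z points along the fingers, y is the line along which they close (so a half turn about z gives the same grasp; the last joint's range is limited). The gripper opens to 85 mm and grips with 20 to 120 N. Pads are 22 mm wide; open, the fingers measure 114 mm over their backs; the gripper's body (76 mm by 85 mm) begins 54 mm behind the grasp point. The pads swing forward as they close: fully open they stand 13 mm farther back than shut.
Start: joints at [65.311, 12.628, 87.462, -0, 79.91, -7.225], TCP at [187.562, 596.185, 239.3] pointing down, gripper open.
Joint ranges: [-170.65, 170.65], [-52.31, 119.04], [5.05, 147.46], [-71.25, 251.25], [11.57, 151.72], [-153.62, 153.62]. Speed limits (degrees/s): [147.25, 147.25, 172.46, 180, 180, 180].

## Interface

Orientations are given as a 3x3 rotation matrix whose columns are the frame's x, y, z axes.
In Python, from rig import ctrl gives the robot as it stands.
- The arm moves only by the shell command python3 jog.py FILE [OPENING] [FORCE], which reads ROWS from the file FILE. ROWS is a JSON list of rows, 1 to 5 of them, each of 4 numbers: dx, dy, dz in units of 5 mm, then a turn about the tool's z in degrees; each row shifts and turns the commanded pose from where the row before left it, along the tool's axes as they then stand; what a row does not reach is not made up. A row lasts 1/12 s, in which the tool goes at most 41.7 mm and 7.16 degrees, less where a joint would pass 70% of its speed; a pose out of reach is approached as far as the arm can. OPENING is the opening from 0.0 (shut) to 1.0 (fully open), set as the command begins (- or left out keeps the last). The fingers move at their own pace and stop on an object; FORCE is the grip in N (left out, the last holds). Time passes only in rows, so rows that do not move let the fingers close. It prints the time, the measured TCP pose, the force, the opening and the grip force at its end. Input that does not fit is refused with a message, and nothing moves.
- ctrl.get_state(): the state, without advancing time (a new reading comes with each control period).
- ctrl.capture(name): name is "scene" or "top"; returns the picture (400x640x3 uint8, red, green, blue); there is no depth.
- ctrl.camera_model(name): a dict with "K" (3x3 intrinsics, pixels), "rvec" (rotation vector, rad) and "tvec" (3), from world to camera coordinates, as OpenCV has them. Camera axes: x right, y down, z forward; pixel columns grow to the right and rows downward; lengths in mm; the calibration is good to about 2 mm. A picture is of the moment at which its call begins. camera_model takes no time and is no camera call.
- ctrl.close_job(): hands the job in; it is judged then, once.
The state is a dict: "clock": time; "qpos": joint angles; "joint_vel": joint speeds; "tau": joint torques, N m; "eef_pos": TCP position; "tcp_rot": TCP orientation; "contact_force": force on the tool from outside, world axes, zero at the start; "wrist_torque": the same for the moment, N m; "gripper_width": opening from 0.0 (shut) to 1.0 (fully open); "finger_force": force on a finger pad.
Only numpy, scipy, OpenCV 4.12 (cv2) and the standard library are available. Lean on these libraries where they do the work, as an engineer would, in place of code of your own. Each camera call takes 0.05 s, during which the arm holds its last target. There are 200 camera calls.

## Working session

There is one attempt and no reset: what is moved stays moved. The work goes in short steps, Python scripts to look and compute and a shell command to move; the robot and the scene stay as the last step left them, time stands still between calls to the robot, and variables do not carry over. Pictures are saved under pics/ and viewed, at most 11 in all, crops included, and the job is handed in when it is done.

```bash
ls; mkdir -p pics; python3 - <<'E'
from rig import ctrl
import cv2,numpy as np
for n in("scene","top"):
    cv2.imwrite(f"pics/{n}0.png",cv2.cvtColor(ctrl.capture(n),cv2.COLOR_RGB2BGR))
    m=ctrl.camera_model(n);R=cv2.Rodrigues(np.array(m["rvec"],float))[0]
    print(n,np.round(m["K"],1).tolist(),(-R.T@np.array(m["tvec"]).ravel()).round(1),R.round(3).tolist())
s=ctrl.get_state();print({k:np.round(v,3).tolist() for k,v in s.items()})
E
```

```text
jog.py
pics
rig.py
scene [[376.3, 0.0, 312.0], [0.0, 376.3, 196.3], [0.0, 0.0, 1.0]] [1195.6 -156.9  959.2] [[0.272, 0.962, 0.008], [0.791, -0.219, -0.571], [-0.548, 0.162, -0.821]]
top [[419.9, 0.0, 319.0], [0.0, 419.9, 200.5], [0.0, 0.0, 1.0]] [ 459.    23.7 1453. ] [[0.002, -1.0, -0.014], [-0.994, -0.001, -0.108], [0.108, 0.014, -0.994]]
{'clock': 0.1, 'qpos': [65.314, 12.672, 87.519, 0.001, 79.912, -7.224], 'joint_vel': [-0.063, -0.019, -0.083, -0.058, 0.036, -0.007], 'tau': [0.002, -49.825, -39.054, -0.0, 0.006, 0.0], 'eef_pos': [187.316, 595.712, 238.305], 'tcp_rot': [[-0.954, 0.3, -0.001], [0.3, 0.954, -0.002], [0.0, -0.002, -1.0]], 'contact_force': [-0.28, 0.567, -0.317], 'wrist_torque': [-0.024, -0.003, 0.027], 'finger_force': 0.0, 'gripper_width': 1.004}
```
View pics/top0.png

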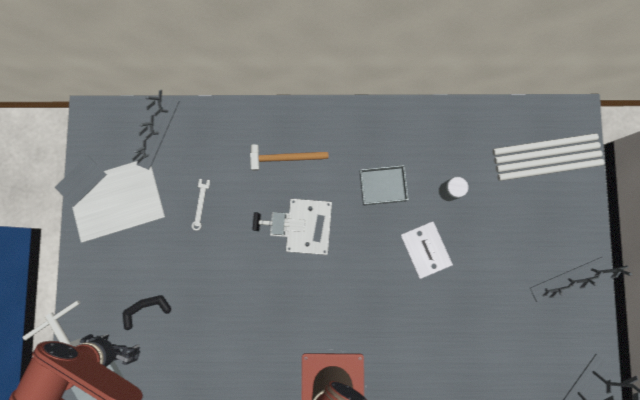

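View pics/scene0.png

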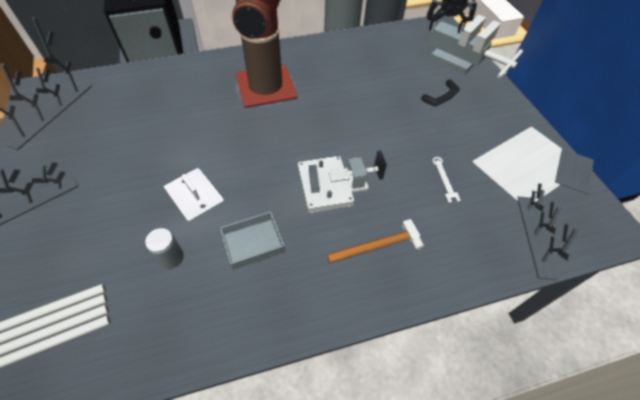

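The top view shows the fixture bed at about (310,227), with its handle at (256,222) toward world +y. The offcut is a dark bar at (319,230), the plate is at (427,250) and the tray at (384,186). The scene view agrees with this. I'll enlarge both.

```bash
cat > h.py <<'E'
from rig import ctrl
import cv2,numpy as np
def cam(n):
    m=ctrl.camera_model(n);R=cv2.Rodrigues(np.array(m["rvec"],float))[0]
    return np.array(m["K"],float),R,np.array(m["tvec"],float).ravel()
def ray(n,px,z):
    K,R,t=cam(n);c=-R.T@t
    d=(R.T@np.linalg.inv(K)@np.c_[np.reshape(px,(-1,2)),np.ones(len(np.reshape(px,(-1,2))))].T).T
    return c+d*((z-c[2])/d[:,2])[:,None]
def proj(n,P):
    K,R,t=cam(n);q=(R@np.reshape(P,(-1,3)).T).T+t;q=q@K.T;return q[:,:2]/q[:,2:]
def shot(n,f=None,crop=None,k=1):
    im=cv2.cvtColor(ctrl.capture(n),cv2.COLOR_RGB2BGR)
    if f:
        c=im if crop is None else im[crop[1]:crop[3],crop[0]:crop[2]]
        cv2.imwrite(f"pics/{f}.png",cv2.resize(c,None,fx=k,fy=k,interpolation=cv2.INTER_CUBIC))
    return im
E
python3 - <<'E'
import cv2,numpy as np
from h import ray
a=cv2.imread("pics/top0.png");b=cv2.imread("pics/scene0.png")
up=lambda i,x0,y0,x1,y1,k:cv2.resize(i[y0:y1,x0:x1],None,fx=k,fy=k,interpolation=cv2.INTER_CUBIC)
A=up(a,245,160,465,285,3.6);B=up(b,290,140,400,215,7)[:,:792]
C=up(a,245,190,340,262,8)[:, :792]
cv2.imwrite("pics/c0.png",C);cv2.imwrite("pics/c1.png",B)
g=cv2.cvtColor(a,cv2.COLOR_BGR2GRAY)
for nm,(x0,y0,x1,y1),th in(("plate",(395,215,460,285),150),("bed",(270,190,340,262),150)):
    m=(g[y0:y1,x0:x1]>th).astype(np.uint8)
    cs,_=cv2.findContours(m,cv2.RETR_EXTERNAL,cv2.CHAIN_APPROX_NONE)
    c=max(cs,key=cv2.contourArea);r=cv2.minAreaRect(c.astype(np.float32))
    z=8 if nm=="plate" else 30
    P=ray("top",cv2.boxPoints(r)+[x0,y0],z)
    print(nm,r,P.round(1).tolist(),P.mean(0).round(1),np.linalg.norm(P-np.roll(P,1,0),axis=1).round(1))
# dark blobs in plate
x0,y0=395,215
E
```

```text
plate ((31.345905303955078, 34.504913330078125), (48.9571533203125, 36.53176498413086), 66.37062072753906) [[499.5, -232.6, 8.0], [549.8, -348.1, 8.0], [397.7, -410.2, 8.0], [348.4, -296.0, 8.0]] [ 448.8 -321.7    8. ] [163.9 126.  164.3 124.4]
bed ((29.64706039428711, 35.58823776245117), (59.82326889038086, 53.07398223876953), 4.39870548248291) [[446.5, 216.2, 30.0], [626.2, 205.0, 30.0], [610.5, 1.3, 30.0], [431.6, 15.2, 30.0]] [528.7 109.4  30. ] [201.6 180.  204.4 179.4]
```

View pics/c0.png

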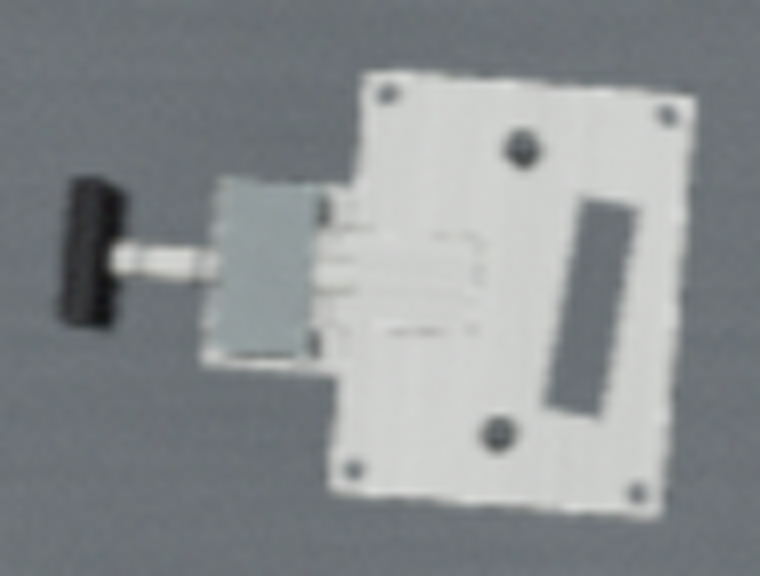

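View pics/c1.png

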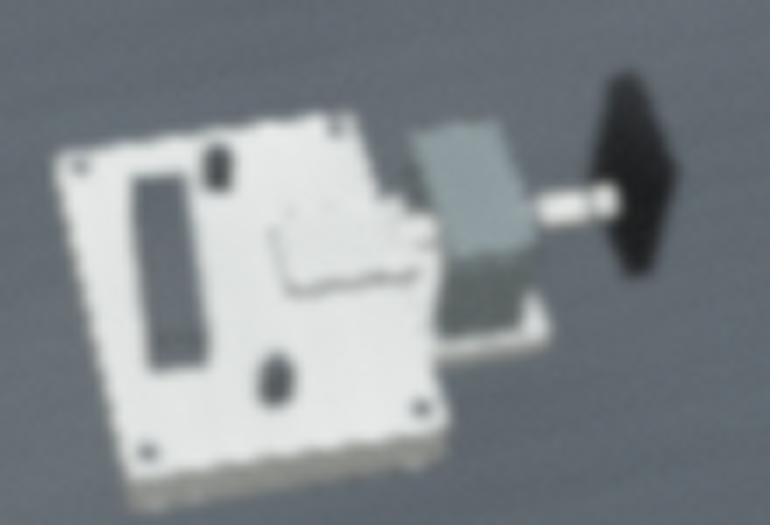

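Crop c0 (scale 8, origin 245,190) shows the pins at (521,149) and (498,434), the offcut at (591,307), the bed corners at (365,70), (695,95), (660,517) and (330,490), the tongue tip near x≈480, and the paddle at (92,252). Crop c1 (scale 7, origin 290,140) shows the same parts, so I can measure them from both views.

```bash
python3 - <<'E'
import cv2,numpy as np
from h import *
a=cv2.imread("pics/top0.png");b=cv2.imread("pics/scene0.png")
def blobs(im,x0,y0,x1,y1,th,amin,inv=True,k=8):
    g=cv2.cvtColor(cv2.resize(im[y0:y1,x0:x1],None,fx=k,fy=k,interpolation=cv2.INTER_CUBIC),cv2.COLOR_BGR2GRAY)
    m=((g<th) if inv else (g>th)).astype(np.uint8)
    out=[]
    cs,_=cv2.findContours(m,cv2.RETR_LIST,cv2.CHAIN_APPROX_NONE)
    for c in cs:
        A=cv2.contourArea(c)
        if A>amin*k*k:
            r=cv2.minAreaRect(c.astype(np.float32));out.append((A/k/k,(np.array(r[0])+.5)/k-.5+[x0,y0],np.array(r[1])/k,r[2],(cv2.boxPoints(r)+.5)/k-.5+[x0,y0]))
    return out
def show(t,n,o,z):
    print(t)
    for A,c,s,an,bx in o: 
        P=ray(n,bx,z);e=P[1]-P[0];f=P[2]-P[1]
        L=e if np.linalg.norm(e)>np.linalg.norm(f) else f
        print("  A%.1f px %s  world %s sides %.1f %.1f  longdir %.2f"%(A,c.round(2),ray(n,c,z)[0].round(1),np.linalg.norm(e),np.linalg.norm(f),np.degrees(np.arctan2(L[1],L[0]))))
show("bed top inner z42","top",blobs(a,287,197,333,256,150,5),42)
show("bed white z30","top",blobs(a,287,190,345,265,150,500,False),30)
show("offc z56","top",blobs(a,311,210,328,245,150,50),56)
show("paddle z102","top",blobs(a,246,205,265,238,70,20),102)
show("plate holes z8","top",blobs(a,395,215,460,285,150,3),8)
show("plate fin z64","top",blobs(a,410,230,445,270,150,20),64)
show("plate z8","top",blobs(a,395,215,460,285,150,400,False),8)
show("scene inner z42","scene",blobs(b,298,155,352,212,140,5),42)
show("scene plate z8","scene",blobs(b,155,160,232,225,150,400,False),8)
show("scene plate inner z8","scene",blobs(b,155,160,232,225,150,3),8)
show("scene paddle","scene",blobs(b,370,145,392,185,60,20),66)
# tray
cv2.imwrite("pics/c2.png",np.hstack([cv2.resize(a[158:212,352:416],None,fx=6,fy=6,interpolation=2),cv2.resize(a[217:283,395:460],None,fx=6,fy=6,interpolation=2)[:324]]))
E
```

```text
bed top inner z42
  A13.7 px [306.88 243.94]  world [466.2  84.   42. ] sides 13.8 14.1  longdir -179.73
  A180.0 px [318.36 228.  ]  world [519.5  45.7  42. ] sides 89.3 24.5  longdir -9.77
  A15.2 px [309.84 208.22]  world [586.1  74.6  42. ] sides 14.3 15.3  longdir -134.97
  A432.1 px [309.5 226. ]  world [526.2  75.5  42. ] sides 155.3 197.5  longdir 179.92
bed white z30
  A2247.4 px [307.69 226.18]  world [526.1  82.   30. ] sides 182.6 150.9  longdir -3.84
offc z56
  A180.0 px [318.36 228.  ]  world [518.9  45.5  56. ] sides 88.4 24.3  longdir -9.77
paddle z102
  A112.1 px [256.21 221.25]  world [538.4 245.3 102. ] sides 60.1 23.1  longdir -3.49
plate holes z8
  A15.3 px [433.53 265.87]  world [ 393.3 -344.7    8. ] sides 15.3 14.6  longdir -24.60
  A54.6 px [426.57 249.79]  world [ 447.4 -322.6    8. ] sides 12.0 71.5  longdir -159.71
  A15.6 px [419.12 233.06]  world [ 504.2 -298.6    8. ] sides 14.9 15.4  longdir 178.62
  A1767.0 px [426.34 249.51]  world [ 448.3 -321.8    8. ] sides 127.3 165.9  longdir -157.92
  A4533.1 px [427.  249.5]  world [ 448.4 -324.1    8. ] sides
[... 833 characters left out ...]
ides 11.1 24.1  longdir -16.70
  A252.2 px [324.5  162.06]  world [466.8  98.5  42. ] sides 173.5 62.1  longdir 74.61
scene plate z8
  A1791.1 px [193.31 192.85]  world [ 450.5 -319.     8. ] sides 136.8 186.8  longdir 19.54
scene plate inner z8
  A8.5 px [202.44 205.81]  world [ 506.3 -297.3    8. ] sides 12.1 10.1  longdir 74.51
  A17.3 px [195.97 194.64]  world [ 459.5 -311.8    8. ] sides 7.7 33.2  longdir 15.10
  A1812.2 px [193.28 192.85]  world [ 450.5 -319.1    8. ] sides 137.4 188.2  longdir 19.67
  A4987.3 px [193. 192.]  world [ 447.  -319.6    8. ] sides 252.3 249.4  longdir 74.60
scene paddle
  A173.3 px [380.33 164.69]  world [541.6 254.5  66. ] sides 36.5 103.6  longdir -10.43
```

View pics/c2.png

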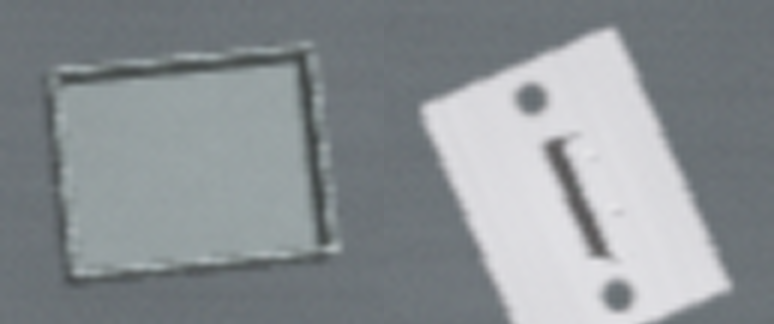

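The tray's outer rim corners in the crop are (48,70), (312,45), (338,248) and (72,278), at scale 6 from origin (352,158). The plate holes and fin are clear. The sizes check out: the pins are 120.3 mm apart and the holes 120.1 mm. The tongue and paddle positions put the rod fully in. Next comes a move planner.

```bash
cat > plan.py <<'E'
# python3 plan.py x y z yaw_of_tool_y : turn needed (about tool z) and shift in tool axes after turning
import sys
from h import *
s=ctrl.get_state();p=np.array(s["eef_pos"]);R=np.array(s["tcp_rot"])
x,y,z,w=map(float,sys.argv[1:5])
c=np.degrees(np.arctan2(R[1,1],R[0,1]));t=(w-c+90)%180-90;w=np.radians(c+t)
Y=np.array([np.cos(w),np.sin(w),0]);Z=np.array([0,0,-1.]);X=np.cross(Y,Z);d=np.array([x,y,z])-p
print("turn",round(-t,2),"shift after turn",np.round([d@X,d@Y,d@Z],1),"clock",s["clock"],"F",np.round(s["contact_force"],1))
E
python3 plan.py 538.8 250.8 150 85.8
python3 -c "
from h import *
c=np.array([[48,70],[312,45],[338,248],[72,278]])/6-.4+[352,158]
P=ray('top',c,45);print(P.round(1),P.mean(0).round(1),np.linalg.norm(P-np.roll(P,1,0),axis=1))
print(ray('top',[305,225],51))"
```

```text
turn -13.26 shift after turn [-375.8 -318.2   88.3] clock 0.1 F [-0.3  0.6 -0.3]
[[ 718.8  -94.    45. ]
 [ 733.1 -243.3   45. ]
 [ 617.5 -255.6   45. ]
 [ 600.5 -106.4   45. ]] [ 667.5 -174.8   45. ] [118.95787663 149.97176567 116.215861   150.07521142]
[[529.06972665  90.16943394  51.        ]]
```

The rows are not in the units I measure in: shifts go in units of 5 mm. I convert before sending: 5 mm is 1, -30 mm is -6.

```bash
echo '[[0,0,0,-6.6],[0,0,0,-6.6],[-6,-5,1,0],[-6,-5,1.6,0],[-6,-5,1.6,0]]' > next.json && python3 jog.py next.json 0.5 30
echo '[[-6,-5,1.4,0],[-6,-5,1.4,0],[-6,-5,1.4,0],[-6,-5,1.4,0],[-6,-5,1.4,0]]' > next.json && python3 jog.py next.json
echo '[[-6,-5,1.4,0],[-6,-5,1.4,0],[-6,-5,1.4,0],[-6,-5,1.4,0],[0,0,0,0]]' > next.json && python3 jog.py next.json
python3 plan.py 538.8 250.8 150 85.8
```

```text
clock: 0.52
eef_pos: [271.9, 513.9, 217.7]
tcp_rot: [[-0.997, 0.072, 0.0], [0.072, 0.997, -0.0], [-0.0, -0.0, -1.0]]
contact_force: [0.2, -0.2, 0.6]
gripper_width: 0.502
finger_force: 0.0
clock: 0.93
eef_pos: [412.8, 377.2, 182.6]
tcp_rot: [[-0.997, 0.074, -0.0], [0.074, 0.997, -0.0], [0.0, -0.0, -1.0]]
contact_force: [0.3, 0.6, -0.8]
gripper_width: 0.503
finger_force: 0.0
clock: 1.35
eef_pos: [527.7, 264.8, 153.5]
tcp_rot: [[-0.997, 0.08, -0.0], [0.08, 0.997, -0.003], [-0.0, -0.003, -1.0]]
contact_force: [-0.4, 0.0, 0.3]
gripper_width: 0.499
finger_force: 0.0
turn -0.37 shift after turn [-12.1 -13.1   3.5] clock 1.35 F [-0.4  0.   0.3]
```

```bash
echo '[[-2.4,-2.6,0.8,0],[0,0,0,0],[0,0,4,0],[0,0,4,0],[0,0,0,0]]' > next.json && python3 jog.py next.json
python3 plan.py 538.8 250.8 81 85.8
```

```text
clock: 1.77
eef_pos: [531.7, 256.1, 107.1]
tcp_rot: [[-0.997, 0.074, -0.007], [0.074, 0.997, -0.002], [0.007, -0.003, -1.0]]
contact_force: [-0.3, -0.1, -1.6]
gripper_width: 0.503
finger_force: 0.0
turn -0.05 shift after turn [-7.5 -4.8 26.1] clock 1.7667 F [-0.3 -0.1 -1.6]
```

```bash
python3 -c "
from h import *
shot('scene','p1',(330,120,430,195),7)"
```

```text
(no output)
```

View pics/p1.png

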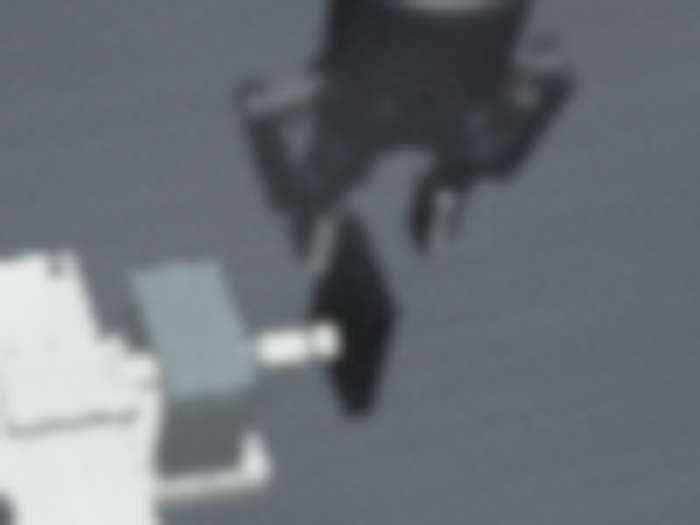

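The fingers straddle the paddle's top edge, with the left finger at (320,250), the right at (430,220) and the paddle's top around (350,215). The arm is still a few mm short, so I'll correct and go down.

In the tool's units: -6 mm is -1.2, -5 mm is -1.

```bash
echo '[[-1.2,-1,0,0],[0,0,0,0]]' > next.json && python3 jog.py next.json; python3 plan.py 538.8 250.8 81 85.8
```

```text
clock: 1.98
eef_pos: [542.3, 251.0, 112.9]
tcp_rot: [[-0.997, 0.074, 0.003], [0.074, 0.997, 0.0], [-0.003, 0.0, -1.0]]
contact_force: [0.4, 0.3, 0.0]
gripper_width: 0.498
finger_force: 0.0
turn -0.04 shift after turn [ 3.5 -0.5 31.9] clock 1.9833 F [0.4 0.3 0. ]
```

In the tool's units: 11 mm is 2.2, 10 mm is 2.

```bash
echo '[[0.6,0,2,0],[0,0,2,0],[0,0,2.2,0],[0,0,0,0],[0,0,0,0]]' > next.json && python3 jog.py next.json
echo '[[0,0,0,0],[0,0,0,0],[0,0,0,0],[0,0,0,0],[0,0,0,0]]' > next.json && python3 jog.py next.json 0.0 50; python3 plan.py 538.8 250.8 81 85.8
```

```text
clock: 2.4
eef_pos: [536.7, 250.9, 78.7]
tcp_rot: [[-0.997, 0.074, -0.003], [0.074, 0.997, -0.001], [0.003, -0.001, -1.0]]
contact_force: [-0.3, 0.3, 0.1]
gripper_width: 0.501
finger_force: 0.0
clock: 2.82
eef_pos: [538.3, 251.8, 80.9]
tcp_rot: [[-0.997, 0.075, 0.001], [0.075, 0.997, 0.001], [-0.001, 0.001, -1.0]]
contact_force: [0.8, 3.7, 0.4]
gripper_width: 0.152
finger_force: 51.2
turn -0.07 shift after turn [-0.5 -1.  -0.1] clock 2.8167 F [0.8 3.7 0.4]
```

In the tool's units: 10 mm is 2, 6 mm is 1.2.

```bash
echo '[[0,2,0,0],[0,2,0,0],[0,2,0,0],[0,2,0,0],[0,1.2,0,0]]' > next.json && python3 jog.py next.json
echo '[[0,0.6,0,0],[0,0.4,0,0],[0,0,0,0],[0,0,0,0]]' > next.json && python3 jog.py next.json; python3 plan.py 542.4 301.7 81 85.8
```

```text
clock: 3.23
eef_pos: [542.0, 298.3, 80.9]
tcp_rot: [[-0.997, 0.075, 0.001], [0.075, 0.997, 0.001], [-0.001, 0.001, -1.0]]
contact_force: [2.0, 5.3, 1.0]
gripper_width: 0.151
finger_force: 51.3
clock: 3.57
eef_pos: [542.3, 301.7, 80.9]
tcp_rot: [[-0.997, 0.074, 0.001], [0.074, 0.997, -0.001], [-0.001, -0.001, -1.0]]
contact_force: [0.2, -2.3, 4.9]
gripper_width: 0.154
finger_force: 51.9
turn -0.06 shift after turn [-0.1  0.  -0.1] clock 3.5667 F [ 0.2 -2.3  4.9]
```

In the tool's units: 1.5 mm is 0.3.

```bash
echo '[[0,0.3,0,0],[0,0.3,0,0],[0,0,0,0],[0,0,0,0]]' > next.json && python3 jog.py next.json
```

```text
clock: 3.9
eef_pos: [542.3, 301.8, 80.9]
tcp_rot: [[-0.997, 0.075, -0.001], [0.075, 0.997, -0.005], [0.0, -0.005, -1.0]]
contact_force: [-2.3, -14.1, 9.8]
gripper_width: 0.156
finger_force: 52.5
```

The rod is against its hard stop: −14 N with no further motion. I'll release, lift and go to the offcut.

```bash
echo '[[0,-0.6,0,0],[0,0,0,0],[0,0,0,0],[0,0,0,0]]' > next.json && python3 jog.py next.json 0.5
echo '[[0,0,3,0],[0,0,-3,0]]' > next.json && python3 jog.py next.json 0.5 >/dev/null & kill %1 2>/dev/null; wait 2>/dev/null; python3 plan.py 518.9 46.5 150 80.2
```

```text
clock: 4.23
eef_pos: [541.2, 302.3, 79.8]
tcp_rot: [[-0.997, 0.074, -0.001], [0.074, 0.997, 0.0], [0.001, 0.0, -1.0]]
contact_force: [0.5, -0.3, 1.0]
gripper_width: 0.499
finger_force: 0.0
turn 5.56 shift after turn [ -21.5 -255.9  -70.2] clock 4.2333 F [ 0.5 -0.3  1. ]
```

In the tool's units: -25 mm is -5.

```bash
echo '[[0,0,-5,0],[0,0,-5,0],[0,0,-5,0],[0,0,0,2.8],[0,0,0,2.8]]' > next.json && python3 jog.py next.json
echo '[[-0.6,-7.4,0,0],[-0.6,-7.4,0,0],[-0.6,-7.4,0,0],[-0.6,-7.4,0,0],[-0.6,-7.4,0,0]]' > next.json && python3 jog.py next.json
echo '[[-0.6,-7,0,0],[-0.6,-7,0,0],[0,0,0,0],[0,0,0,0]]' > next.json && python3 jog.py next.json
python3 plan.py 518.9 46.5 41 80.2
python3 -c "
from h import *
shot('scene','p2',(280,110,400,215),6)"
```

```text
clock: 4.65
eef_pos: [542.9, 303.2, 157.9]
tcp_rot: [[-0.985, 0.173, 0.004], [0.173, 0.985, 0.002], [-0.004, 0.003, -1.0]]
contact_force: [-0.0, 0.4, -0.4]
gripper_width: 0.5
finger_force: 0.0
clock: 5.07
eef_pos: [524.2, 116.3, 155.1]
tcp_rot: [[-0.985, 0.17, 0.0], [0.17, 0.985, 0.0], [0.0, 0.0, -1.0]]
contact_force: [1.0, -0.1, 0.0]
gripper_width: 0.506
finger_force: 0.0
clock: 5.4
eef_pos: [518.7, 45.9, 155.3]
tcp_rot: [[-0.985, 0.174, 0.0], [0.174, 0.985, 0.0], [-0.0, 0.0, -1.0]]
contact_force: [-0.7, -0.7, 0.2]
gripper_width: 0.501
finger_force: 0.0
turn -0.25 shift after turn [-1.000e-01  6.000e-01  1.143e+02] clock 5.4 F [-0.7 -0.7  0.2]
```

View pics/p2.png

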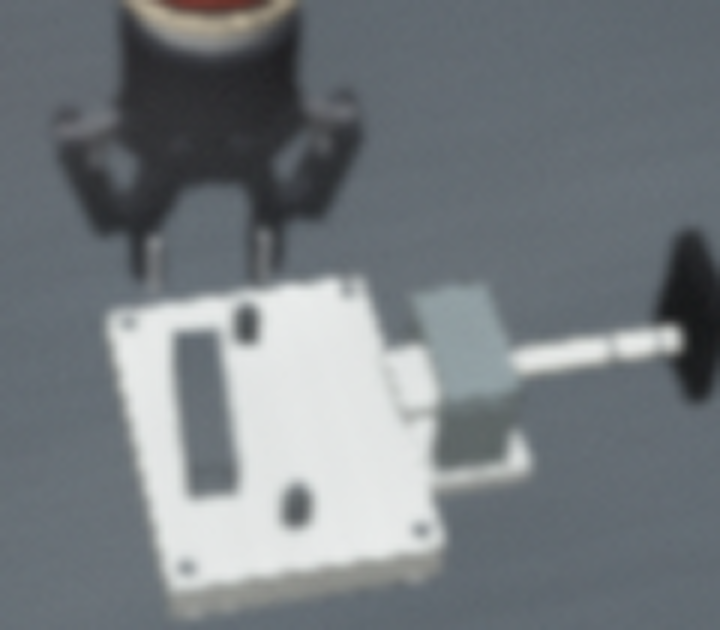

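The rod is out: the handle is far right at (690,310) and the tongue has withdrawn to (410,380). The offcut at (205,410) still lies on the bed below the gripper. Going down to it.

In the tool's units: 1 mm is 0.2, 30 mm is 6.

```bash
echo '[[0,0.2,6,0],[0,0,6,0],[0,0,5,0],[0,0,3,0],[0,0,0,0]]' > next.json && python3 jog.py next.json
echo '[[0,0,1.4,0],[0,0,1.2,0],[0,0,0,0],[0,0,0,0]]' > next.json && python3 jog.py next.json
echo '[[0,0,0,0],[0,0,0,0],[0,0,0,0],[0,0,0,0],[0,0,0,0]]' > next.json && python3 jog.py next.json 0.0 50
python3 plan.py 518.9 46.5 41 80.2
```

```text
clock: 5.87
eef_pos: [515.6, 50.1, 51.3]
tcp_rot: [[-0.986, 0.169, -0.007], [0.169, 0.986, 0.001], [0.007, -0.0, -1.0]]
contact_force: [-0.3, -1.2, -0.6]
gripper_width: 0.5
finger_force: 0.0
clock: 6.2
eef_pos: [519.4, 48.5, 42.9]
tcp_rot: [[-0.985, 0.171, 0.001], [0.171, 0.985, -0.0], [-0.001, 0.0, -1.0]]
contact_force: [-0.1, -0.2, 0.1]
gripper_width: 0.493
finger_force: 0.0
clock: 6.62
eef_pos: [519.9, 48.1, 43.5]
tcp_rot: [[-0.985, 0.171, 0.002], [0.171, 0.985, -0.0], [-0.002, 0.0, -1.0]]
contact_force: [-0.9, -0.5, 6.6]
gripper_width: 0.291
finger_force: 50.5
turn -0.07 shift after turn [ 0.7 -1.7  2.5] clock 6.6167 F [-0.9 -0.5  6.6]
```

```bash
echo '[[0,0,-5,0],[0,0,-6,0],[0,0,-6,0],[0,0,-4,0],[0,0,0,0]]' > next.json && python3 jog.py next.json
python3 plan.py 667.5 -174.8 130 95.4
```

```text
clock: 7.03
eef_pos: [522.0, 48.0, 152.4]
tcp_rot: [[-0.985, 0.171, 0.008], [0.171, 0.985, -0.0], [-0.008, 0.001, -1.0]]
contact_force: [0.7, -0.1, -1.9]
gripper_width: 0.292
finger_force: 49.8
turn -15.27 shift after turn [-123.9 -235.5   22.4] clock 7.0333 F [ 0.7 -0.1 -1.9]
```

In the tool's units: -30 mm is -6, -16 mm is -3.2.

```bash
echo '[[0,0,0,-5.1],[0,0,0,-5.1],[0,0,0,-5.1],[-3.2,-6,0,0],[-3.2,-6,0,0]]' > next.json && python3 jog.py next.json
echo '[[-3.2,-6,0,0],[-3.2,-6,0,0],[-3.2,-6,0,0],[-3.2,-6,0,0],[-3.2,-6,2,0]]' > next.json && python3 jog.py next.json
echo '[[-2.4,-5,2.6,0],[0,0,0,0],[0,0,0,0]]' > next.json && python3 jog.py next.json
python3 plan.py 667.5 -174.8 21 95.4
```

```text
clock: 7.45
eef_pos: [555.3, -7.7, 145.6]
tcp_rot: [[-0.995, -0.098, -0.003], [-0.098, 0.995, 0.001], [0.002, 0.001, -1.0]]
contact_force: [0.4, 0.0, -2.7]
gripper_width: 0.29
finger_force: 49.8
clock: 7.87
eef_pos: [651.4, -152.0, 137.4]
tcp_rot: [[-0.996, -0.095, 0.001], [-0.095, 0.996, -0.0], [-0.001, -0.0, -1.0]]
contact_force: [0.4, -0.5, -1.9]
gripper_width: 0.29
finger_force: 49.8
clock: 8.12
eef_pos: [662.8, -174.9, 120.3]
tcp_rot: [[-0.996, -0.092, -0.005], [-0.092, 0.996, 0.002], [0.005, 0.003, -1.0]]
contact_force: [-0.9, 0.3, -2.2]
gripper_width: 0.294
finger_force: 49.8
turn -0.1 shift after turn [-4.7 -0.3 99.3] clock 8.1167 F [-0.9  0.3 -2.2]
```

```bash
echo '[[-0.6,0,5,0],[0,0,5,0],[0,0,4,0],[0,0,2.4,0],[0,0,0,0]]' > next.json && python3 jog.py next.json
echo '[[0,0,1,0],[0,0,0.8,0],[0,0,0,0],[0,0,0,0]]' > next.json && python3 jog.py next.json
python3 plan.py 667.5 -174.8 21 95.4
```

```text
clock: 8.53
eef_pos: [664.5, -171.6, 38.2]
tcp_rot: [[-0.995, -0.096, -0.007], [-0.096, 0.995, 0.003], [0.006, 0.003, -1.0]]
contact_force: [-0.0, 1.0, -1.8]
gripper_width: 0.292
finger_force: 49.8
clock: 8.87
eef_pos: [668.2, -173.9, 34.5]
tcp_rot: [[-0.995, -0.095, 0.002], [-0.095, 0.995, -0.001], [-0.001, -0.001, -1.0]]
contact_force: [0.0, -0.3, -1.6]
gripper_width: 0.294
finger_force: 49.8
turn 0.04 shift after turn [ 0.8 -0.9 13.5] clock 8.8667 F [ 0.  -0.3 -1.6]
```

```bash
echo '[[0,0,1,0],[0,0,1,0],[0,0,0.8,0],[0,0,0.4,0],[0,0,0,0]]' > next.json && python3 jog.py next.json
echo '[[0,0,0,0],[0,0,0,0],[0,0,0,0],[0,0,0,0]]' > next.json && python3 jog.py next.json 0.55
echo '[[0,0,-5,0],[0,0,-7,0],[0,0,-7,0],[0,0,-5,0],[0,0,0,0]]' > next.json && python3 jog.py next.json
python3 plan.py 448.6 -321 130 112.4
```

```text
clock: 9.28
eef_pos: [667.4, -173.7, 17.5]
tcp_rot: [[-0.996, -0.095, -0.001], [-0.095, 0.996, 0.0], [0.001, 0.0, -1.0]]
contact_force: [-2.9, 0.7, 4.8]
gripper_width: 0.291
finger_force: 50.5
clock: 9.62
eef_pos: [667.6, -173.8, 17.2]
tcp_rot: [[-0.996, -0.095, 0.0], [-0.095, 0.996, -0.0], [-0.0, -0.0, -1.0]]
contact_force: [0.3, 0.2, -1.0]
gripper_width: 0.549
finger_force: 0.0
clock: 10.03
eef_pos: [671.7, -175.2, 145.6]
tcp_rot: [[-0.995, -0.095, 0.012], [-0.095, 0.995, -0.004], [-0.011, -0.005, -1.0]]
contact_force: [0.8, -1.2, 1.0]
gripper_width: 0.553
finger_force: 0.0
turn -16.96 shift after turn [261.8 -49.7  15.6] clock 10.0333 F [ 0.8 -1.2  1. ]
```

In the tool's units: 35 mm is 7, -7 mm is -1.4.

```bash
echo '[[0,0,0,-5.6],[0,0,0,-5.6],[0,0,0,-5.6],[7,-1.4,0,0],[7,-1.4,0,0]]' > next.json && python3 jog.py next.json
echo '[[7,-1.4,0,0],[7,-1.4,0,0],[7,-1.4,0,0],[7,-1.4,0,0],[7,-1.4,1,0]]' > next.json && python3 jog.py next.json
echo '[[2.4,0,1,0],[0,0,0,0],[0,0,0,0],[0,0,0,0]]' > next.json && python3 jog.py next.json
python3 plan.py 448.7 -320.5 29 112.4
```

```text
clock: 10.45
eef_pos: [608.0, -212.3, 136.4]
tcp_rot: [[-0.924, -0.382, -0.0], [-0.382, 0.924, 0.0], [0.0, 0.0, -1.0]]
contact_force: [-0.6, -1.3, 0.4]
gripper_width: 0.546
finger_force: 0.0
clock: 10.87
eef_pos: [460.3, -310.6, 132.9]
tcp_rot: [[-0.928, -0.371, -0.003], [-0.371, 0.928, -0.005], [0.004, -0.004, -1.0]]
contact_force: [0.7, -0.6, -0.4]
gripper_width: 0.552
finger_force: 0.0
clock: 11.2
eef_pos: [454.2, -310.2, 127.4]
tcp_rot: [[-0.929, -0.369, -0.007], [-0.369, 0.929, -0.008], [0.009, -0.005, -1.0]]
contact_force: [0.3, -0.7, 0.1]
gripper_width: 0.549
finger_force: 0.0
turn -0.74 shift after turn [ 9.  -7.4 98.4] clock 11.2 F [ 0.3 -0.7  0.1]
```

```bash
echo '[[0,0,0,0],[0,0,0,0]]' > next.json && python3 jog.py next.json >/dev/null; python3 plan.py 448.7 -320.5 29 112.4
```

```text
turn -0.71 shift after turn [ 9.1 -7.4 98.5] clock 11.3667 F [-0.1 -0.2 -0.9]
```

```bash
echo '[[0,0,0,-0.7],[1.8,-1.48,2,0],[0,0,5,0],[0,0,0,0],[0,0,0,0]]' > next.json && python3 jog.py next.json; python3 plan.py 448.7 -320.5 29 112.4
```

```text
clock: 11.78
eef_pos: [450.2, -315.5, 90.3]
tcp_rot: [[-0.929, -0.37, -0.018], [-0.37, 0.929, -0.013], [0.022, -0.006, -1.0]]
contact_force: [0.9, -0.3, -0.2]
gripper_width: 0.551
finger_force: 0.0
turn -0.69 shift after turn [ 3.3 -4.  61.3] clock 11.7833 F [ 0.9 -0.3 -0.2]
```

```bash
python3 -c "
from rig import ctrl
s=ctrl.get_state();print(s['qpos'],s['joint_vel'])"
```

```text
[ -42.4862429    11.76800494  105.55040539   -1.42034412   62.93733811
 -153.54537848] [ 0.0764598  -1.73586269 -1.82874389  0.08523155  0.45316204  0.01819064]
```

Joint 6 is at its limit, so I'll use the half-turned grasp.

In the tool's units: -15 mm is -3, -10 mm is -2.

```bash
echo '[[0,0,-3,7],[0,0,-3,7],[0,0,-2,7],[0,0,0,7],[0,0,0,7]]' > next.json && python3 jog.py next.json >/dev/null
echo '[[0,0,0,7],[0,0,0,7],[0,0,0,7],[0,0,0,7],[0,0,0,7]]' > next.json && python3 jog.py next.json >/dev/null
echo '[[0,0,0,7],[0,0,0,7],[0,0,0,7],[0,0,0,7],[0,0,0,7]]' > next.json && python3 jog.py next.json >/dev/null
echo '[[0,0,0,7],[0,0,0,7],[0,0,0,7],[0,0,0,7],[0,0,0,7]]' > next.json && python3 jog.py next.json >/dev/null
echo '[[0,0,0,7],[0,0,0,7],[0,0,0,7],[0,0,0,7],[0,0,0,7]]' > next.json && python3 jog.py next.json >/dev/null
echo '[[0,0,0,4],[0,0,0,0],[0,0,0,0],[0,0,0,0]]' > next.json && python3 jog.py next.json
python3 plan.py 448.7 -320.5 29 112.4
```

```text
clock: 14.2
eef_pos: [452.3, -316.2, 132.9]
tcp_rot: [[0.922, 0.388, -0.014], [0.388, -0.922, -0.017], [-0.019, 0.01, -1.0]]
contact_force: [0.0, -0.2, 0.4]
gripper_width: 0.551
finger_force: 0.0
turn 0.43 shift after turn [ -5.    2.6 103.9] clock 14.2 F [ 0.  -0.2  0.4]
```

```bash
echo '[[0,0,0,0.4],[0,0,0,0],[0,0,0,0],[0,0,0,0],[0,0,0,0]]' > next.json && python3 jog.py next.json; python3 -c "
from rig import ctrl
s=ctrl.get_state();print(s['qpos'].round(2) if hasattr(s['qpos'],'round') else s['qpos'])"
```

```text
clock: 14.62
eef_pos: [452.1, -315.9, 132.2]
tcp_rot: [[0.925, 0.38, -0.015], [0.38, -0.925, -0.016], [-0.02, 0.009, -1.0]]
contact_force: [-0.1, 0.2, -0.4]
gripper_width: 0.55
finger_force: 0.0
[-42.39   8.65 104.08  -1.36  67.27  25.82]
```

A 1.2° tilt remains from the limit, which the seating can tolerate. Going down over the fin.

In the tool's units: -2.9 mm is -0.58, 2 mm is 0.4.

```bash
echo '[[-0.58,0.4,4,0],[0,0,4,0],[0,0,3,0],[0,0,0,0],[0,0,0,0]]' > next.json && python3 jog.py next.json; python3 plan.py 448.7 -320.5 29 112.4
```

```text
clock: 15.03
eef_pos: [448.7, -319.3, 76.6]
tcp_rot: [[0.925, 0.379, -0.016], [0.379, -0.925, -0.015], [-0.021, 0.007, -1.0]]
contact_force: [0.3, -0.5, 1.1]
gripper_width: 0.548
finger_force: 0.0
turn -0.1 shift after turn [-0.5  1.1 47.6] clock 15.0333 F [ 0.3 -0.5  1.1]
```

```bash
python3 -c "
from h import *
shot('scene','p3',(150,110,250,235),5)"
```

```text
(no output)
```

View pics/p3.png

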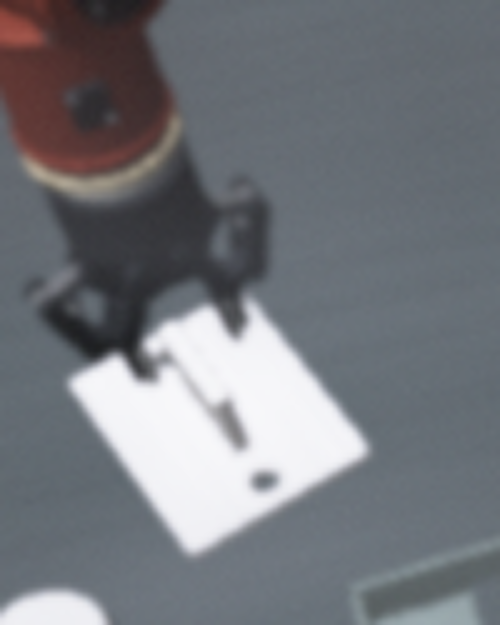

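The fingers, at (145,370) and (235,320), straddle the fin at (190,365). Descend and grip.

In the tool's units: 5 mm is 1, 15 mm is 3.

```bash
echo '[[0,0.08,3,0],[0,0,3,0],[0,0,2.4,0],[0,0,1,0],[0,0,0,0]]' > next.json && python3 jog.py next.json
echo '[[0,0,0,0],[0,0,0,0],[0,0,0,0],[0,0,0,0],[0,0,0,0]]' > next.json && python3 jog.py next.json 0.0 60; python3 plan.py 448.7 -320.5 29 112.4
```

```text
clock: 15.5
eef_pos: [448.4, -320.5, 29.7]
tcp_rot: [[0.925, 0.379, -0.016], [0.379, -0.925, -0.015], [-0.02, 0.008, -1.0]]
contact_force: [0.4, -1.1, -0.5]
gripper_width: 0.552
finger_force: 0.0
clock: 15.92
eef_pos: [449.4, -321.3, 31.6]
tcp_rot: [[0.925, 0.38, -0.014], [0.379, -0.925, -0.017], [-0.019, 0.011, -1.0]]
contact_force: [-0.1, 0.9, 6.5]
gripper_width: 0.131
finger_force: 59.3
turn -0.09 shift after turn [-0.4 -1.   2.6] clock 15.9167 F [-0.1  0.9  6.5]
```

In the tool's units: -10 mm is -2, -25 mm is -5.

```bash
echo '[[0,0,-2,0],[0,0,-5,0],[0,0,-5,0],[0,0,-5,0],[0,0,-2,0]]' > next.json && python3 jog.py next.json
echo '[[0,0,0,6.6],[0,0,0,6.6],[0,0,0,6.6],[0,0,0,6.6],[0,0,0,0]]' > next.json && python3 jog.py next.json
python3 plan.py 526.2 79.8 135 85.8
```

```text
clock: 16.33
eef_pos: [451.4, -320.4, 128.9]
tcp_rot: [[0.925, 0.379, -0.011], [0.379, -0.925, -0.019], [-0.018, 0.014, -1.0]]
contact_force: [2.0, -2.2, -4.7]
gripper_width: 0.134
finger_force: 59.2
clock: 16.75
eef_pos: [449.5, -318.8, 124.3]
tcp_rot: [[0.997, -0.076, -0.016], [-0.076, -0.997, -0.015], [-0.015, 0.016, -1.0]]
contact_force: [0.5, -0.6, -4.5]
gripper_width: 0.131
finger_force: 59.1
turn -0.13 shift after turn [  47.3 -403.2  -10.7] clock 16.75 F [ 0.5 -0.6 -4.5]
```

In the tool's units: -36 mm is -7.2, -30 mm is -6.

```bash
echo '[[0.6,-6,-0.6,0],[0.8,-7.2,-0.6,0],[0.8,-7.2,-0.6,0],[0.8,-7.2,-0.4,0],[0.8,-7.2,0,0]]' > next.json && python3 jog.py next.json >/dev/null
echo '[[0.8,-7.2,0,0],[0.8,-7.2,0,0],[0.8,-7.2,0,0],[0.8,-7.2,0,0],[0.8,-7.2,0,0]]' > next.json && python3 jog.py next.json
echo '[[0.8,-6,0,0],[0.6,-3.2,0,0],[0,0,0,0],[0,0,0,0],[0,0,0,0]]' > next.json && python3 jog.py next.json
python3 plan.py 526.2 79.8 105 85.8
```

```text
clock: 17.58
eef_pos: [514.1, 32.8, 129.2]
tcp_rot: [[0.998, -0.067, -0.015], [-0.068, -0.998, -0.016], [-0.014, 0.017, -1.0]]
contact_force: [0.9, -0.0, -5.2]
gripper_width: 0.133
finger_force: 60.1
clock: 18.0
eef_pos: [524.3, 76.0, 128.2]
tcp_rot: [[0.997, -0.069, -0.016], [-0.069, -0.997, -0.017], [-0.015, 0.018, -1.0]]
contact_force: [0.5, -0.4, -5.7]
gripper_width: 0.133
finger_force: 60.4
turn 0.23 shift after turn [ 1.7 -3.9 23.2] clock 18.0 F [ 0.5 -0.4 -5.7]
```

```bash
echo '[[0.34,-0.78,3.6,0.2],[0,0,0,0],[0,0,0,0]]' > next.json && python3 jog.py next.json; python3 -c "
from h import *
t=shot('top','t4');s=shot('scene','s4')
up=lambda i,x0,y0,x1,y1:cv2.resize(i[y0:y1,x0:x1],None,fx=5,fy=5,interpolation=2)
cv2.imwrite('pics/p4.png',np.hstack([up(t,265,185,345,265),up(s,285,140,365,220)]))
"; python3 plan.py 526.2 79.8 105 85.8
```

```text
clock: 18.25
eef_pos: [525.2, 78.8, 109.6]
tcp_rot: [[0.997, -0.075, -0.018], [-0.076, -0.997, -0.017], [-0.017, 0.018, -1.0]]
contact_force: [0.0, -0.9, -4.7]
gripper_width: 0.129
finger_force: 60.3
turn -0.13 shift after turn [-0.4 -0.8  6. ] clock 18.35 F [ 0.2 -0.3 -4. ]
```

View pics/p4.png

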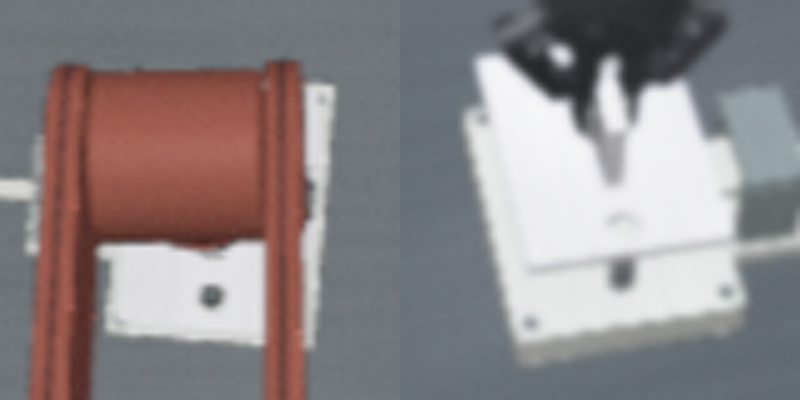

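Left (top view): the near hole is at crop (211,296), with the pin visible inside it. Right (scene view): the far hole is at (620,222), i.e. scene pixel (329,184). I'll compare both with the pins in the same camera.

```bash
python3 - <<'E'
from h import *
t=cv2.imread("pics/t4.png");s=cv2.imread("pics/s4.png")
def cen(im,x0,y0,x1,y1,k=8):
    g=cv2.cvtColor(cv2.resize(im[y0:y1,x0:x1],None,fx=k,fy=k,interpolation=2),cv2.COLOR_BGR2GRAY).astype(float)
    bg=np.median(g);w=np.clip(bg-12-g,0,None);yy,xx=np.mgrid[:g.shape[0],:g.shape[1]]
    return np.array([(np.array([(w*xx).sum(),(w*yy).sum()])/w.sum()+.5)/k-.5+[x0,y0]]),bg,g.min()
z=109.6-31.6+8
c=cen(t,301,238,313,250);print(c,"near hole",ray("top",c[0],z-1).round(1))
c=cen(s,324,180,335,188);print(c,"far hole scene",ray("scene",c[0],z-1).round(1))
st=ctrl.get_state();print(st["eef_pos"])
E
```

```text
(array([[306.89823904, 243.88339026]]), np.float64(226.0), np.float64(83.0)) near hole [[466.2  82.1  85. ]]
(array([[328.19080323, 183.28088936]]), np.float64(235.0), np.float64(204.0)) far hole scene [[580.5  73.6  85. ]]
[526.50181408  79.01364782 111.01667409]
```

Only the pin shows through the near hole, along the expected line of sight, so the alignment is within about 1.5 mm. I'll correct by +1.5 mm in y, which the paddle stop also implies, and lower gently.

The rows are not in the units I measure in: shifts go in units of 5 mm. I convert before sending: 8 mm is 1.6, 3 mm is 0.6.

```bash
echo '[[0.14,-0.38,1.6,0],[0,0,1.6,0],[0,0,0.6,0],[0,0,0,0],[0,0,0,0]]' > next.json && python3 jog.py next.json; python3 plan.py 526.9 80.5 92 85.8
```

```text
clock: 18.77
eef_pos: [526.6, 81.4, 91.1]
tcp_rot: [[0.997, -0.075, -0.016], [-0.075, -0.997, -0.016], [-0.015, 0.018, -1.0]]
contact_force: [0.2, 0.0, -4.3]
gripper_width: 0.131
finger_force: 60.4
turn -0.09 shift after turn [ 0.3  0.8 -0.9] clock 18.7667 F [ 0.2  0.  -4.3]
```

In the tool's units: 2 mm is 0.4, 0.5 mm is 0.1.

```bash
echo '[[0.04,0.1,0.4,0],[0,0,0.4,0],[0,0,0.4,0],[0,0,0.4,0],[0,0,0,0]]' > next.json && python3 jog.py next.json; echo '[[0,0,0.4,0],[0,0,0.4,0],[0,0,0,0],[0,0,0,0]]' > next.json && python3 jog.py next.json
```

```text
clock: 19.18
eef_pos: [526.8, 80.7, 83.2]
tcp_rot: [[0.997, -0.075, -0.015], [-0.075, -0.997, -0.016], [-0.014, 0.017, -1.0]]
contact_force: [-0.1, 0.4, -4.9]
gripper_width: 0.131
finger_force: 60.4
clock: 19.52
eef_pos: [526.9, 80.7, 79.5]
tcp_rot: [[0.997, -0.075, -0.015], [-0.075, -0.997, -0.016], [-0.014, 0.017, -1.0]]
contact_force: [-0.3, -0.2, -4.1]
gripper_width: 0.125
finger_force: 60.4
```

In the tool's units: 1.5 mm is 0.3.

```bash
echo '[[0,0,0.3,0],[0,0,0.3,0],[0,0,0.3,0],[0,0,0,0],[0,0,0,0]]' > next.json && python3 jog.py next.json; echo '[[0,0,0.3,0],[0,0,0.3,0],[0,0,0,0],[0,0,0,0]]' > next.json && python3 jog.py next.json
```

```text
clock: 19.93
eef_pos: [526.8, 80.6, 75.0]
tcp_rot: [[0.997, -0.075, -0.015], [-0.075, -0.997, -0.016], [-0.014, 0.017, -1.0]]
contact_force: [-0.6, 0.1, -5.2]
gripper_width: 0.131
finger_force: 60.4
clock: 20.27
eef_pos: [526.8, 80.6, 72.0]
tcp_rot: [[0.997, -0.075, -0.015], [-0.075, -0.997, -0.016], [-0.014, 0.017, -1.0]]
contact_force: [-0.4, 0.5, -5.4]
gripper_width: 0.134
finger_force: 60.4
```

No lateral force, so the holes are on the pins. Continuing down.

```bash
echo '[[0,0,0.4,0],[0,0,0.4,0],[0,0,0.4,0],[0,0,0,0],[0,0,0,0]]' > next.json && python3 jog.py next.json; echo '[[0,0,0.2,0],[0,0,0.2,0],[0,0,0.2,0],[0,0,0,0],[0,0,0,0]]' > next.json && python3 jog.py next.json
```

```text
clock: 20.68
eef_pos: [526.6, 80.5, 65.9]
tcp_rot: [[0.997, -0.075, -0.015], [-0.075, -0.997, -0.016], [-0.014, 0.017, -1.0]]
contact_force: [-0.2, 0.1, -5.6]
gripper_width: 0.128
finger_force: 60.4
clock: 21.1
eef_pos: [526.8, 80.4, 63.1]
tcp_rot: [[0.997, -0.075, -0.015], [-0.075, -0.997, -0.016], [-0.014, 0.017, -1.0]]
contact_force: [0.1, -0.1, -5.1]
gripper_width: 0.134
finger_force: 60.4
```

```bash
echo '[[0,0,0.2,0],[0,0,0.14,0],[0,0,0,0],[0,0,0,0]]' > next.json && python3 jog.py next.json; echo '[[0,0,0.14,0],[0,0,0.1,0],[0,0,0,0],[0,0,0,0]]' > next.json && python3 jog.py next.json
```

```text
clock: 21.43
eef_pos: [527.2, 80.3, 62.2]
tcp_rot: [[0.997, -0.075, -0.014], [-0.075, -0.997, -0.016], [-0.013, 0.017, -1.0]]
contact_force: [-1.4, -1.4, 3.2]
gripper_width: 0.135
finger_force: 61.4
clock: 21.77
eef_pos: [527.3, 80.2, 62.0]
tcp_rot: [[0.997, -0.075, -0.014], [-0.075, -0.997, -0.016], [-0.013, 0.017, -1.0]]
contact_force: [-4.3, -1.9, 10.9]
gripper_width: 0.128
finger_force: 62.7
```

In the tool's units: -30 mm is -6, -25 mm is -5.

```bash
echo '[[0,0,0,0],[0,0,0,0],[0,0,0,0]]' > next.json && python3 jog.py next.json 0.0 20;  echo '[[0,0,0,0],[0,0,0,0],[0,0,0,0],[0,0,0,0]]' > next.json && python3 jog.py next.json 0.45
echo '[[0,0,-3,0],[0,0,-5,0],[0,0,-6,0],[0,0,-6,0],[0,0,0,0]]' > next.json && python3 jog.py next.json
python3 plan.py 540.6 277 150 85.8
```

```text
clock: 22.02
eef_pos: [527.3, 80.2, 62.0]
tcp_rot: [[0.997, -0.075, -0.014], [-0.075, -0.997, -0.016], [-0.013, 0.017, -1.0]]
contact_force: [-4.7, -2.8, 10.3]
gripper_width: 0.13
finger_force: 62.6
clock: 22.35
eef_pos: [527.0, 80.4, 60.3]
tcp_rot: [[0.997, -0.075, -0.014], [-0.075, -0.997, -0.016], [-0.013, 0.017, -1.0]]
contact_force: [0.1, 0.5, 0.2]
gripper_width: 0.45
finger_force: 0.0
clock: 22.77
eef_pos: [532.4, 82.2, 167.0]
tcp_rot: [[0.997, -0.075, -0.004], [-0.075, -0.997, -0.016], [-0.002, 0.016, -1.0]]
contact_force: [2.5, -0.6, 1.6]
gripper_width: 0.454
finger_force: 0.0
turn -0.1 shift after turn [  -6.1 -194.8   17. ] clock 22.7667 F [ 2.5 -0.6  1.6]
```

In the tool's units: -36 mm is -7.2, 3 mm is 0.6.

```bash
echo '[[0,-7.2,0.6,0],[0,-7.2,0.6,0],[0,-7.2,0.6,0],[0,-7.2,0.6,0],[0,-7.2,0.6,0]]' > next.json && python3 jog.py next.json 0.5 >/dev/null
echo '[[0,-7.2,0,0],[0,0,0,0],[0,0,0,0],[0,0,0,0]]' > next.json && python3 jog.py next.json; python3 plan.py 542.5 302 81 85.8
python3 -c "
from h import *
t=shot('top','t5');s=shot('scene','s5')
up=lambda i,x0,y0,x1,y1:cv2.resize(i[y0:y1,x0:x1],None,fx=5,fy=5,interpolation=2)
cv2.imwrite('pics/p5.png',np.hstack([up(t,265,185,345,265),up(s,285,140,365,220)]))
"
```

```text
clock: 23.52
eef_pos: [543.8, 297.0, 140.8]
tcp_rot: [[0.997, -0.074, -0.015], [-0.074, -0.997, -0.017], [-0.014, 0.018, -1.0]]
contact_force: [-0.5, -1.2, -0.4]
gripper_width: 0.503
finger_force: 0.0
turn -0.05 shift after turn [-1.7 -4.9 59.8] clock 23.5167 F [-0.5 -1.2 -0.4]
```

View pics/p5.png

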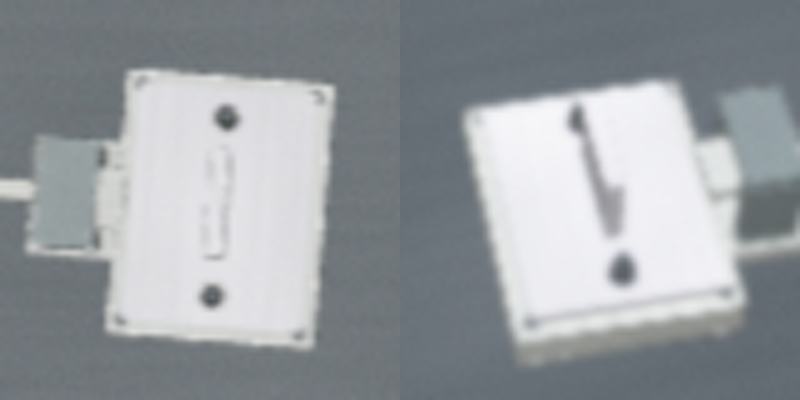

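The plate sits flush in both views, with the pins at crop (227,117) and (211,296) standing through its holes and the tongue clear at its edge (105,195). Now grip the paddle.

```bash
echo '[[-0.2,-1.2,0,0],[0,0,4,0],[0,0,4,0],[0,0,4,0],[0,0,0,0]]' > next.json && python3 jog.py next.json
echo '[[0,0,0,0],[0,0,0,0],[0,0,0,0],[0,0,0,0],[0,0,0,0]]' > next.json && python3 jog.py next.json 0.0 50; python3 plan.py 540.4 276.8 81 85.8
```

```text
clock: 24.03
eef_pos: [540.0, 300.3, 77.1]
tcp_rot: [[0.997, -0.076, -0.021], [-0.077, -0.997, -0.019], [-0.02, 0.021, -1.0]]
contact_force: [-0.8, -1.4, -0.6]
gripper_width: 0.5
finger_force: 0.0
clock: 24.45
eef_pos: [543.8, 301.5, 83.2]
tcp_rot: [[0.997, -0.076, -0.013], [-0.076, -0.997, -0.017], [-0.012, 0.018, -1.0]]
contact_force: [-0.9, -5.4, 0.0]
gripper_width: 0.154
finger_force: 49.9
turn -0.15 shift after turn [-1.5 24.8  2.2] clock 24.45 F [-0.9 -5.4  0. ]
```

In the tool's units: 5 mm is 1.

```bash
echo '[[0,1,0,0],[0,1,0,0],[0,1,0,0],[0,1,0,0],[0,0,0,0]]' > next.json && python3 jog.py next.json; echo '[[0,0.4,0,0],[0,0.4,0,0],[0,0,0,0],[0,0,0,0]]' > next.json && python3 jog.py next.json; python3 plan.py 540.4 276.8 81 85.8
```

```text
clock: 24.87
eef_pos: [542.1, 280.5, 83.3]
tcp_rot: [[0.997, -0.075, -0.013], [-0.076, -0.997, -0.018], [-0.012, 0.019, -1.0]]
contact_force: [-0.7, -7.0, 1.3]
gripper_width: 0.154
finger_force: 51.5
clock: 25.2
eef_pos: [541.9, 277.9, 83.2]
tcp_rot: [[0.997, -0.076, -0.013], [-0.076, -0.997, -0.016], [-0.011, 0.017, -1.0]]
contact_force: [-0.3, -5.2, 6.2]
gripper_width: 0.152
finger_force: 51.4
turn -0.13 shift after turn [-1.4  1.2  2.2] clock 25.2 F [-0.3 -5.2  6.2]
```

In the tool's units: 1 mm is 0.2.

```bash
echo '[[0,0.2,0,0],[0,0,0,0],[0,0,0,0]]' > next.json && python3 jog.py next.json; echo '[[0,0,0,0],[0,0,0,0],[0,0,0,0],[0,0,0,0]]' > next.json && python3 jog.py next.json 0.5
echo '[[0,0,-4,0],[0,0,-6,0],[0,0,-6,0],[0,0,-6,0],[0,0,0,0]]' > next.json && python3 jog.py next.json
echo '[[0,-7.2,0,0],[0,-7.2,0,0],[0,-7.2,0,0],[0,0,0,0],[0,0,0,0]]' > next.json && python3 jog.py next.json
python3 -c "
from h import *
t=shot('top','t6');s=shot('scene','s6')
up=lambda i,x0,y0,x1,y1:cv2.resize(i[y0:y1,x0:x1],None,fx=4,fy=4,interpolation=2)
cv2.imwrite('pics/p6.png',np.vstack([np.hstack([up(t,245,190,345,260),up(s,295,145,395,215)]),cv2.resize(t[150:290,220:480],(800,320))[:,:800]]))
"
```

```text
clock: 25.45
eef_pos: [541.9, 277.6, 83.2]
tcp_rot: [[0.997, -0.075, -0.012], [-0.075, -0.997, -0.016], [-0.011, 0.016, -1.0]]
contact_force: [-0.2, -3.2, 6.1]
gripper_width: 0.155
finger_force: 51.5
clock: 25.78
eef_pos: [540.4, 277.4, 81.3]
tcp_rot: [[0.997, -0.074, -0.016], [-0.075, -0.997, -0.017], [-0.014, 0.018, -1.0]]
contact_force: [0.2, -0.6, 0.6]
gripper_width: 0.5
finger_force: 0.0
clock: 26.2
eef_pos: [546.0, 280.6, 199.3]
tcp_rot: [[0.997, -0.075, -0.004], [-0.075, -0.997, -0.012], [-0.003, 0.013, -1.0]]
contact_force: [2.1, 0.8, 1.3]
gripper_width: 0.499
finger_force: 0.0
clock: 26.62
eef_pos: [549.8, 388.5, 188.8]
tcp_rot: [[0.997, -0.072, -0.016], [-0.072, -0.997, -0.017], [-0.014, 0.018, -1.0]]
contact_force: [-0.2, -0.7, 0.5]
gripper_width: 0.497
finger_force: 0.0
```

View pics/p6.png

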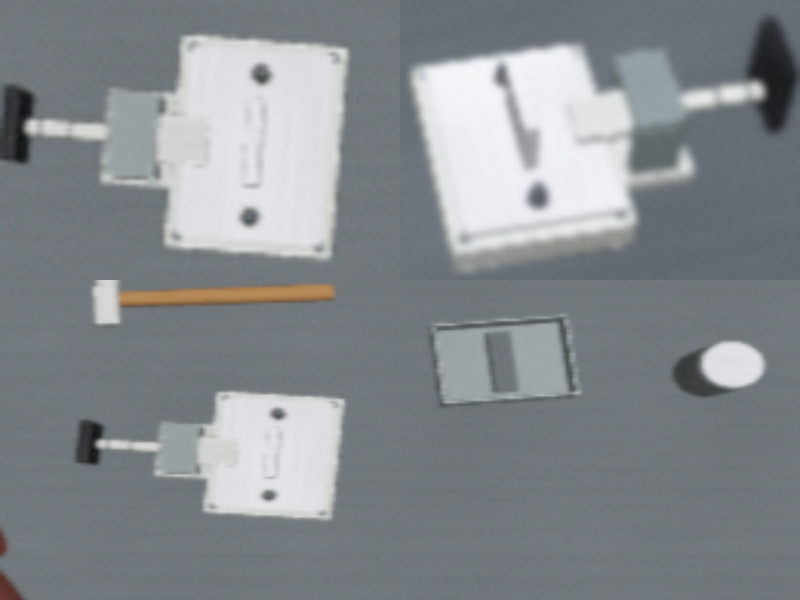

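The tongue, with its tip at (208,140) in the top-left panel, overlaps the plate's edge (about x=182) by about 6 px, or 20 mm, as expected at the middle click. The plate is seated over both pins, the offcut is in the tray at (500,362), and the hammer and tin haven't moved. Handing in.

```bash
python3 -c "
from rig import ctrl
print(ctrl.get_state()['contact_force']);print(ctrl.close_job())"
```

```text
[-0.50076539 -0.22786229 -0.74586748]
the job is handed in; nothing more can be done
None
```

The job is handed in at about 27 s: I pulled the rod fully out, put the offcut in the scrap tray, lowered the backplate flush over both pins, then pushed the rod to its middle click with the tongue about 20 mm over the plate edge; the hammer and tin look unmoved, and the arm never went near the wrench, which I didn't re-check.

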